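# Clamp a terracotta tile in the decorating jig

## Robot

A 6-joint arm with a two-finger parallel gripper is mounted at the origin on the work surface. World frame = base frame: x ahead of the robot, y to its left, z up, the work surface at z = 0. Lengths are in m, angles in degrees, forces in N, time in s.
With the tool pointing down it reaches from about 0.375 to 0.75 m from the base axis. Payload 9 kg.
Tool frame: the origin (TCP) lies midway between the tips of the shut fingers; the grasp point (between the pads) lies 19 mm behind it; z points along the fingers, y is the line along which they close (so a half turn about z gives the same grasp; the last joint's range is limited). The gripper opens to 85 mm and grips with 20 to 120 N. Pads are 22 mm wide; open, the fingers measure 114 mm over their backs; the gripper's body (76 mm by 85 mm) begins 54 mm behind the grasp point. The pads swing forward as they close: fully open they stand 13 mm farther back than shut.
Start: joints at [62.871, 5.964, 5.575, 89.605, 0, 77.527], TCP at [0.152, 0.581, 0.231] pointing down, gripper open.
Joint ranges: [-171.21, 171.21], [-48.23, 106.86], [-62.78, 66.21], [-105.2, 120.99], [-86.42, 89.51], [-180, 180]. Speed limits (degrees/s): [127.2, 127.2, 147.25, 180, 180, 180].

## Interface

Orientations are given as [roll, pitch, yaw] about the fixed x, y, z axes, in that order (R = Rz(yaw) Ry(pitch) Rx(roll)).
In Python, from bench import r gives the robot as it stands.
- The arm moves only by the shell command python3 -m inch 'ROWS' [FORCE]. ROWS is JSON, a list of rows, each a list of 3 entries, a list of its own where there are three numbers: the closure, from 0 (fully open) to 1 (shut), then the shift along the tool's x, y, z in cm, then the turn, a rotation vector about the tool's x, y, z in degrees. A call has 1 to 10 rows; each row is the pose to reach, as a shift and turn from the pose commanded when the call began, along the tool's axes at that moment; what a row does not reach only later rows make up. A row lasts 1/8 s, in which the tool goes at most 62.5 mm and 10.7 degrees, less where a joint would pass 70% of its speed; a pose out of reach is approached as far as the arm can. A call with a gripper value outside its range is refused whole. The fingers move at their own pace and stop on an object; FORCE is the grip in N (left out, the last holds). Time passes only in rows, so rows that repeat a pose let the fingers close. It gives the time, the measured TCP pose, the force, the opening and the grip force at its end, in the units of the state.
- r.get_obs(): the state, without advancing time (a new reading comes with each control period).
- r.grab_frame(name): name is "scene" or "top" or "wrist"; returns a dict with "image" (400x640x3 uint8, red, green, blue), "mtx" (3x3 intrinsics, pixels), "world_to_cam" (4x4, takes a point from world to camera coordinates). Camera axes: x right, y up, looking along -z (the intrinsics and any distortion apply to the point x, -y, -z); pixel columns grow to the right and rows downward; lengths in m; the calibration is good to about 2 mm. The wrist camera is an equidistant fisheye: a pixel r from the principal point sees the ray r / f radians off the axis. A picture is of the moment at which its call begins. There is no depth.
- r.hand_in(): hands the job in; it is judged then, once.
The state is a dict: "clock": time; "q": joint angles; "dq": joint speeds; "effort": joint torques, N m; "tool_pos": TCP position; "ee_rot": TCP orientation; "ft_force": force on the tool from outside, world axes, zero at the start; "moment": the same for the moment, N m; "opening": finger opening in m; "grasp_force": force on a finger pad.
Only numpy, scipy, OpenCV 4.12 (cv2) and the standard library are available. Lean on these libraries where they do the work, as an engineer would, in place of code of your own. Each camera call takes 0.05 s, during which the arm holds its last target. There are 200 camera calls.

## Task

Gently slide the terracotta tile along its channel in the plywood jig until it sits home against the stop bar, without forcing the tile or shifting the bar. Then push the toggle clamp's handle over and down, past centre and fully home, so that its rubber pad holds the tile firmly; do not slam or strain the handle. Let go, and leave the jar, bowl, pot and brush around the jig where they stand.

Things in the scene. Friction and masses are not known exactly. Their poses are not given: they have to be found in the camera images.
- jig: Plywood jig board fixed to the table, 280 mm (its x) by 310 mm (its y), 18 mm thick; origin at the centre of its underside, z up, x along the tile's channel towards the stop bar. The channel's centre line is at y = -100 mm, between two wooden rails 8 mm high, 12 mm wide and 60 mm apart inside, from x = -140 to +65 mm. The clamp stands on its left (+y) at x = 45 mm.
- channel_mouth (a point): Open near end of the channel, on the board's top. At the far end stands an aluminium stop bar (20 mm thick, 90 wide, 22 high, with two black knobs to 38 mm). Its face lies 210 to 250 mm along x from here, set differently each time and not measured: find it by feel. Friction holds it; over about 20 N shifts it. Axes as the jig's.
- tile_center (a point): Centre (half-way up) of the loose terracotta tile, 120 mm long (its x, along the channel), 56 mm wide, 15 mm thick, about 0.25 kg, lying on the board in the channel short of the stop bar. Its x points the way of the jig's x. It slides with 1 to 4 N and should not be pushed with more than about 20 N.
- clamp_pivot (a point): Handle's pivot, at the jig's x = 45, y = 19 mm, 63 mm above the table; axes as the jig's. The arm's pivot is 34 mm from it towards -y; steel cheeks reach 82 mm above the table. The handle starts upright and is pushed over to +y and down. Pushing takes up to about 8 N at the grip; over about 30 N strains it.
- clamp_handle (a joint): Angle of the handle from upright, rad, growing as it swings to the jig's +y and down; starts near 0 (open) and stays there. The pad meets the tile at about 0.8, then the handle resists; centre is at 1.15; beyond it the handle snaps by itself to a solid stop at 1.25, still sloping up 0.32 rad. Short of centre it springs back up.
- clamp_grip (a point): Point on the middle line of the handle's black round rubber grip (18 mm thick, covering 50 to 120 mm from the handle's pivot, its round end at 129 mm), 100 mm from the pivot. Its z points along the handle away from the pivot, its x is the jig's x.
- clamp_pad: Domed rubber pad, 24 mm thick, on the clamp's steel arm; origin at the dome's lowest point. Open, the arm (85 mm long) stands raised about 1.2 rad, its top 160 mm above the table; it comes down on the tile at the jig's x = 45, y = -100 mm as the handle goes down. The pad is sprung and presses with about 25 N when locked.
- paint_jar: Bystander: paint jar with white cap, 60 mm across, 70 mm high; origin under its centre.
- bowl: Bystander: white ceramic bowl, 100 mm across, 45 mm high; origin under its centre.
- pot: Bystander: small empty terracotta pot, 80 mm across, 70 mm high; origin under its centre.
- brush: Bystander: paint brush, 180 mm long, lying on the table.
There are look-alikes about, which are no part of the job. Of the things like the part that bears tile_center, leave any that is blue; of the rest the smaller one is meant.

How it is judged (in metres and radians):
On the way, in this order (a step that is already met when the one before it is completed fails the run):
1. the tile is slid home against the stop bar while the clamp is still open (x of stop_bar_c0 in the frame of tile_center below 0.072 m and value of joint clamp_handle below 0.7 rad), for 0.2 s.
2. the handle is pushed past centre with the pad pressing on the tile (value of joint clamp_handle above 1.19 rad and contact force between clamp_pad and tile above 15 N), for 0.2 s.
At the end, for the whole second after the job is handed in: The tile rests against the stop bar (gap under 2 mm), the handle is down past centre (over 1.19 rad, its stop is at 1.25) and the pad presses on the tile with more than 15 N (all of step 2 and x of stop_bar_c0 in the frame of tile_center below 0.072 m and linear speed of tile below 0.01 m/s); the robot touches nothing.
It fails at once if the tile is pushed with more than 25 N (contact force between the fingers and tile above 25 N).
It fails at once if the stop bar is shifted by more than 2 mm (distance of stop_bar_c0 from where it was at the start of the episode above 0.002 m).
It fails at once if the handle is strained with more than 35 N (contact force between the fingers and clamp_handle_c0 above 35 N).
It fails at once if the handle's grip is strained with more than 35 N (contact force between the fingers and clamp_handle_c1 above 35 N).
It fails at once if a bystander is moved by more than 25 mm (distance of any of paint_jar, bowl, pot, brush from where it was at the start of the episode above 0.025 m).
It also fails if it takes over 53 s, if anything falls off the work surface, if the arm or the gripper's body presses on something with over 40 N, if the wrist force passes 120 N, or if a joint passes its speed limit or range.

## Working session

There is one attempt and no reset: what is moved stays moved. The work goes in short steps, Python scripts to look and compute and a shell command to move; the robot and the scene stay as the last step left them, time stands still between calls to the robot, and variables do not carry over. Pictures are saved under pics/ and viewed, at most 10 in all, crops included, and the job is handed in when it is done.

```bash
mkdir -p pics; python3 - <<'E'
from bench import r
import cv2,numpy as np,pickle
o=r.get_obs();print({k:np.round(v,3).tolist() for k,v in o.items()})
for n in("scene","top"):
    f=r.grab_frame(n);pickle.dump(f,open(n+'.pkl','wb'));cv2.imwrite(f'pics/{n}0.png',f["image"][:,:,::-1]);print(n,f["mtx"].tolist(),np.round(f["world_to_cam"],4).tolist(),f.keys())
E
ls
```

```text
{'clock': 0.0, 'q': [62.873, 6.0, 5.526, 89.605, 0.002, 77.525], 'dq': [-0.123, 0.006, -0.046, -0.089, -0.092, 0.052], 'effort': [-0.002, -55.693, 50.365, 0.017, -0.0, -0.0], 'tool_pos': [0.152, 0.58, 0.23], 'ee_rot': [-179.923, -0.019, 165.348], 'ft_force': [0.504, -0.347, -0.541], 'moment': [0.002, -0.017, -0.004], 'grasp_force': 0.0, 'opening': 0.085}
scene [[436.4798609336289, 0.0, 323.76020665627885], [0.0, 436.4798609336289, 198.22346239253008], [0.0, 0.0, 1.0]] [[-0.7938, 0.6079, 0.0209, 0.4054], [-0.3411, -0.4733, 0.8122, 0.0778], [0.5036, 0.6375, 0.583, -1.5539], [0.0, 0.0, 0.0, 1.0]] dict_keys(['image', 'mtx', 'world_to_cam'])
top [[437.6058740057306, 0.0, 328.0695366243835], [0.0, 437.6058740057306, 200.24488286931378], [0.0, 0.0, 1.0]] [[-0.0089, -0.9997, -0.0244, 0.0083], [0.9817, -0.0134, 0.1899, -0.5243], [-0.1902, -0.0223, 0.9815, -1.0643], [0.0, 0.0, 0.0, 1.0]] dict_keys(['image', 'mtx', 'world_to_cam'])
pics
scene.pkl
top.pkl
```

View pics/scene0.png

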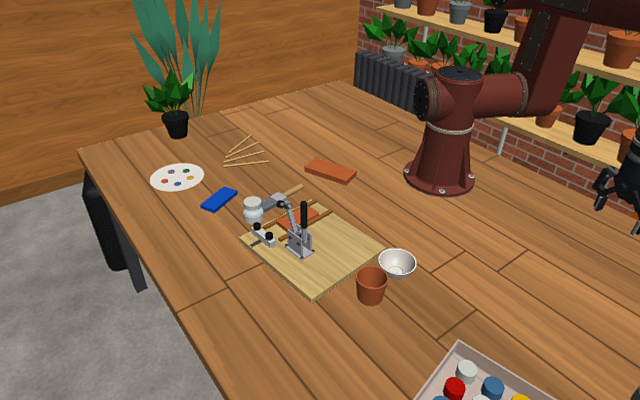

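View pics/top0.png

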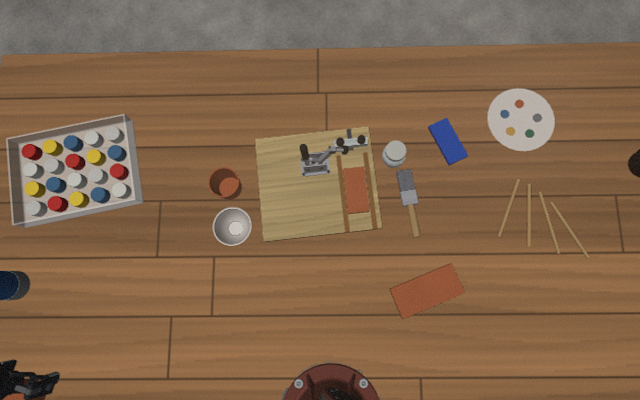

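Scene view: jig near the centre with its clamp handle upright (~304,215), and the tile in the channel. Top view: board corners about (255,139), (370,127), (381,228), (263,241); tile at about (357,190), stop bar at about (350,142), clamp at about (315,160). The jar (395,153), brush (408,200), bowl (232,227) and pot (225,183) stand around it. The big terracotta slab (427,291) and the blue tile are the look-alikes.

```bash
cat > h.py <<'E'
import numpy as np,cv2,pickle
def ray(f,px,z):
    M=f["mtx"];T=f["world_to_cam"];R,t=T[:3,:3],T[:3,3]
    px=np.atleast_2d(px).astype(float);d=np.c_[(px[:,0]-M[0,2])/M[0,0],-(px[:,1]-M[1,2])/M[1,1],-np.ones(len(px))]@R
    c=-R.T@t;return c+d*((z-c[2])/d[:,2])[:,None]
def proj(f,P):
    M=f["mtx"];T=f["world_to_cam"];p=np.atleast_2d(P)@T[:3,:3].T+T[:3,3]
    return np.c_[M[0,2]-M[0,0]*p[:,0]/p[:,2],M[1,2]+M[1,1]*p[:,1]/p[:,2]]
E
python3 - <<'E'
from h import *
f=pickle.load(open('top.pkl','rb'));im=f["image"];hsv=cv2.cvtColor(im,cv2.COLOR_RGB2HSV)
print(hsv[200,290],hsv[150,280],hsv[190,357],hsv[200,200],hsv[250,290])
t=((hsv[...,0]<12)&(hsv[...,1]>140)&(hsv[...,2]>90)).astype(np.uint8)
sub=np.zeros_like(t);sub[160:220,335:375]=t[160:220,335:375]
c=max(cv2.findContours(sub,0,1)[0],key=cv2.contourArea)
w=ray(f,c[:,0],.033)[:,:2];r=cv2.minAreaRect((w*1000).astype(np.float32));print('tile',r)
# board: fit edge lines from green-ish wood mask
h=hsv[...,0].astype(int);print(hsv[180,250:262:2].tolist(),hsv[235:246:2,300].tolist())
b=((h>=17)&(h<=28)&(hsv[...,2]>110)).astype(np.uint8)
b=cv2.morphologyEx(b,cv2.MORPH_OPEN,np.ones((3,3)))
b[:, :245]=0;b[:,395:]=0
c=max(cv2.findContours(b,0,1)[0],key=cv2.contourArea)
w=ray(f,c[:,0],.018)[:,:2];r=cv2.minAreaRect((w*1000).astype(np.float32));print('board',r,cv2.boundingRect(c));print(cv2.boxPoints(r))
c1=im[110:250,245:405,::-1]
cv2.imwrite('pics/crop1.png',cv2.resize(c1,None,fx=4,fy=4,interpolation=cv2.INTER_CUBIC))
E
```

```text
[ 19  97 165] [ 20 100 153] [  9 154 146] [ 14 132  85] [ 14 119 133]
tile ((555.412109375, -69.15928649902344), (118.2929458618164, 54.63560485839844), 5.091798782348633)
[[15, 127, 135], [15, 124, 134], [13, 127, 135], [14, 128, 135], [18, 101, 134], [20, 101, 156]] [[19, 98, 154], [18, 102, 108], [14, 125, 135], [14, 131, 119], [13, 115, 126], [12, 122, 132]]
board ((580.2223510742188, 32.929534912109375), (280.01788330078125, 310.9081115722656), 5.6933488845825195) (255, 126, 127, 115)
[[ 425.48236  173.72728]
 [ 456.32574 -135.64717]
 [ 734.96234 -107.86821]
 [ 704.11896  201.50624]]
```

View pics/crop1.png

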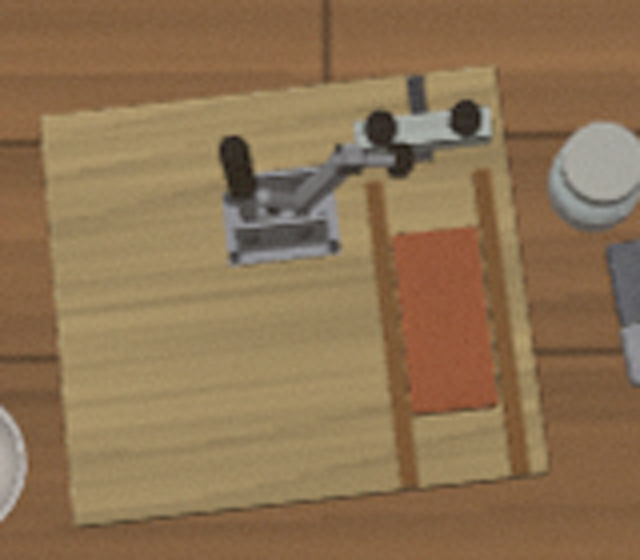

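The crop shows the tile (orange, crop ~(447,320)) between the rails, the bar at about (425,128) with free channel before it, the handle top at about (232,145) and the raised pad at about (400,160). The board fit measures 280.0 x 310.9 mm and the tile 118 x 55 mm, which agrees with the given sizes.

```bash
cat >> h.py <<'E'
from scipy.spatial.transform import Rotation as Ro
C=np.array([.5802,.0329]);YAW=5.69;a=np.radians(YAW);J=np.array([[np.cos(a),-np.sin(a)],[np.sin(a),np.cos(a)]])
def w(x,y,z): return np.r_[C+J@[x,y],z]
def jig(p): return np.r_[J.T@(np.asarray(p)[:2]-C),np.asarray(p)[2]]
def go(o,P,yaw):
    R=Ro.from_euler('xyz',o["ee_rot"],degrees=True);T=Ro.from_euler('xyz',[180,0,yaw],degrees=True)
    return np.round(R.inv().apply(P-np.array(o["tool_pos"]))*100,2).tolist(),np.round((R.inv()*T).as_rotvec(degrees=True),1).tolist()
E
python3 - <<'E'
from h import *
from bench import r
f=pickle.load(open('top.pkl','rb'));o=r.get_obs()
print('tile',jig(np.array([.5554,-.0692,.033])),'handle top',jig(ray(f,[303,146],.19)[0]),'jar',jig(ray(f,[395,152],.07)[0]))
print('bar face?',[jig(ray(f,[245+x/4,110+y/4],.04)[0]) for x,y in((361,148),(492,137))])
print('bar knobs',[jig(ray(f,[245+x/4,110+y/4],.038)[0]) for x,y in((380,127),(466,118))])
print(go(o,np.r_[.39,.25,.23],YAW+180));print(go(o,w(-.13,-.1,.15),YAW+180))
E
```

```text
tile [-0.03480062 -0.09913812  0.033     ] handle top [0.04588413 0.0179206  0.19      ] jar [ 0.04276879 -0.20777224  0.07      ]
bar face? [array([ 0.08324107, -0.05898302,  0.04      ]), array([ 0.08075775, -0.14538267,  0.04      ])]
bar knobs [array([ 0.09681128, -0.07311303,  0.038     ]), array([ 0.09638866, -0.13021296,  0.038     ])]
([-31.41, -25.92, 0.08], [-0.1, -0.0, -20.3])
([-46.6, -55.99, 8.11], [-0.1, -0.0, -20.3])
```

```bash
python3 -m inch '[[1,[-31.4,-25.9,0],[0,0,-20.3]],[1,[-31.4,-25.9,0],[0,0,-20.3]],[1,[-31.4,-25.9,0],[0,0,-20.3]],[1,[-31.4,-25.9,0],[0,0,-20.3]],[1,[-31.4,-25.9,0],[0,0,-20.3]],[1,[-31.4,-25.9,0],[0,0,-20.3]],[1,[-31.4,-25.9,0],[0,0,-20.3]],[1,[-46.6,-56,8.1],[0,0,-20.3]],[1,[-46.6,-56,8.1],[0,0,-20.3]],[1,[-46.6,-56,8.1],[0,0,-20.3]]]' 30; python3 - <<'E'
from h import *
from bench import r
o=r.get_obs();print(o["clock"],o["tool_pos"],jig(o["tool_pos"]),o["ft_force"]);print(go(o,w(-.13,-.1,.15),YAW+180),go(o,w(-.13,-.1,.025),YAW+180))
E
```

```text
clock: 1.35
tool_pos: [0.4284, 0.0704, 0.1869]
ee_rot: [180.0, 0.0, -174.3]
ft_force: [1.3, 1.4, -0.4]
opening: 0.0002
grasp_force: 0.0
1.35 [0.4283725  0.07044083 0.18687032] [-0.1473574   0.05240896  0.18687032] [ 1.31376878  1.40134793 -0.35733261]
([-1.74, -15.24, 3.69], [0.0, 0.0, -0.0]) ([-1.74, -15.24, 16.19], [0.0, 0.0, -0.0])
```

```bash
python3 -m inch '[[1,[-1.7,-15.2,3.7],[0,0,0]],[1,[-1.7,-15.2,3.7],[0,0,0]],[1,[-1.7,-15.2,3.7],[0,0,0]],[1,[-1.7,-15.2,8],[0,0,0]],[1,[-1.7,-15.2,12],[0,0,0]],[1,[-1.7,-15.2,14.5],[0,0,0]],[1,[-1.7,-15.2,16.1],[0,0,0]],[1,[-1.7,-15.2,16.1],[0,0,0]],[1,[-1.7,-15.2,16.1],[0,0,0]]]'; python3 - <<'E'
from h import *
from bench import r
o=r.get_obs();print(o["clock"],jig(o["tool_pos"]),o["ft_force"]);f=r.grab_frame("scene")
cv2.imwrite('pics/s2.png',cv2.resize(f["image"][130:330,200:440,::-1],None,fx=3,fy=3,interpolation=cv2.INTER_CUBIC))
E
```

```text
clock: 2.48
tool_pos: [0.461, -0.0776, 0.0276]
ee_rot: [-180.0, 0.1, -174.4]
ft_force: [-0.3, -0.0, 0.8]
opening: -0.0002
grasp_force: 0.0
2.475 [-0.12961276 -0.09813575  0.02759002] [-0.26611859 -0.01228102  0.76132316]
```

View pics/s2.png

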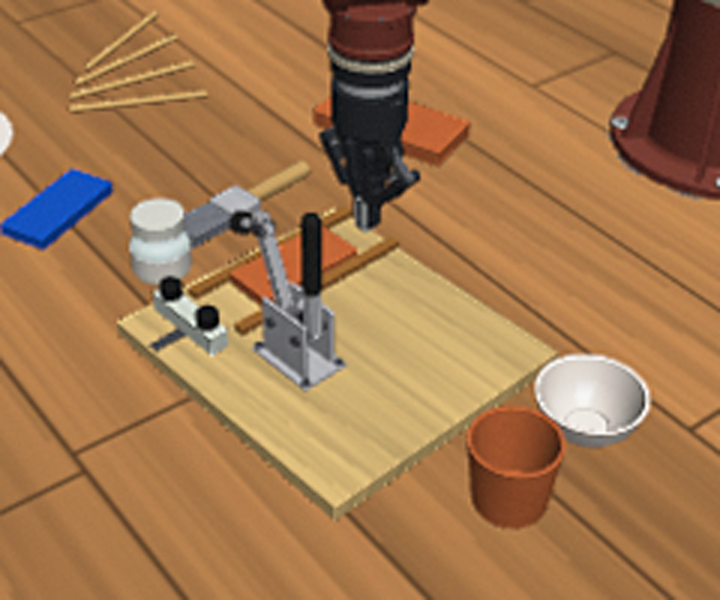

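The crop shows the shut fingers at about (368,215), standing in the channel behind the tile at about (295,265), clear of everything else. I'll creep forward.

```bash
python3 -m inch '[[1,[-0.8,-0.1,0.2],[0,0,0]],[1,[-1.5,-0.1,0.2],[0,0,0]],[1,[-1.8,-0.1,0.2],[0,0,0]],[1,[-2.1,-0.1,0.2],[0,0,0]],[1,[-2.4,-0.1,0.2],[0,0,0]],[1,[-2.7,-0.1,0.2],[0,0,0]],[1,[-3.0,-0.1,0.2],[0,0,0]],[1,[-3.3,-0.1,0.2],[0,0,0]]]';python3 -m inch '[[1,[-0.3,0,0],[0,0,0]],[1,[-0.6,0,0],[0,0,0]],[1,[-0.9,0,0],[0,0,0]],[1,[-1.2,0,0],[0,0,0]],[1,[-1.5,0,0],[0,0,0]]]'; python3 -m inch '[[1,[-0.3,0,0],[0,0,0]],[1,[-0.6,0,0],[0,0,0]],[1,[-0.9,0,0],[0,0,0]],[1,[-1.2,0,0],[0,0,0]],[1,[-1.5,0,0],[0,0,0]]]'; python3 -c '
from h import *
from bench import r
o=r.get_obs();print(o["clock"],jig(o["tool_pos"]))'
```

```text
clock: 3.52
tool_pos: [0.4932, -0.075, 0.0244]
ee_rot: [180.0, -0.0, -174.4]
ft_force: [-3.2, -0.5, 1.0]
opening: -0.0006
grasp_force: 1.3
clock: 4.15
tool_pos: [0.5083, -0.0736, 0.0244]
ee_rot: [180.0, -0.0, -174.4]
ft_force: [-2.5, -0.0, 1.0]
opening: -0.0
grasp_force: 1.1
clock: 4.78
tool_pos: [0.5233, -0.0721, 0.0245]
ee_rot: [180.0, 0.0, -174.4]
ft_force: [-2.1, 0.2, -0.3]
opening: 0.0002
grasp_force: 0.9
4.775 [-0.06705737 -0.09885467  0.02446227]
```

```bash
python3 -m inch '[[1,[-0.3,0,0],[0,0,0]],[1,[-0.6,0,0],[0,0,0]],[1,[-0.9,0,0],[0,0,0]],[1,[-1.2,0,0],[0,0,0]],[1,[-1.4,0,0],[0,0,0]],[1,[-1.5,0,0],[0,0,0]]]'; for i in 1 2; do python3 -m inch '[[1,[-0.05,0,0],[0,0,0]],[1,[-0.1,0,0],[0,0,0]],[1,[-0.15,0,0],[0,0,0]],[1,[-0.2,0,0],[0,0,0]]]' | grep -E 'ft|pos'; done
```

```text
clock: 5.52
tool_pos: [0.5381, -0.0706, 0.0245]
ee_rot: [180.0, -0.0, -174.4]
ft_force: [-2.0, -0.2, 0.4]
opening: -0.0003
grasp_force: 1.0
tool_pos: [0.54, -0.0704, 0.0245]
ft_force: [-1.5, -0.3, 0.2]
tool_pos: [0.542, -0.0703, 0.0245]
ft_force: [-2.1, -0.4, -0.5]
```

```bash
python3 -m inch '[[1,[-0.05,0,0],[0,0,0]],[1,[-0.1,0,0],[0,0,0]],[1,[-0.15,0,0],[0,0,0]]]' | grep -E 'ft|pos'
```

```text
tool_pos: [0.5435, -0.0701, 0.0245]
ft_force: [-2.2, -0.4, -0.6]
```

```bash
python3 -m inch '[[1,[-0.05,0,0],[0,0,0]],[1,[-0.1,0,0],[0,0,0]]]' | grep -E 'ft|pos'
```

```text
tool_pos: [0.5439, -0.0701, 0.0244]
ft_force: [-6.7, -1.0, 2.7]
```

```bash
python3 -m inch '[[1,[-0.03,0,0],[0,0,0]],[1,[-0.03,0,0],[0,0,0]]]' | grep -E 'ft|pos|clock'; python3 - <<'E'
from h import *
from bench import r
o=r.get_obs();print(jig(o["tool_pos"]));f=r.grab_frame("top")
cv2.imwrite('pics/t3.png',cv2.resize(f["image"][120:240,250:400,::-1],None,fx=4,fy=4,interpolation=cv2.INTER_CUBIC))
E
```

```text
clock: 7.4
tool_pos: [0.5439, -0.0701, 0.0244]
ft_force: [-6.9, -1.7, 3.7]
[-0.04637243 -0.09885701  0.02443129]
```

View pics/t3.png

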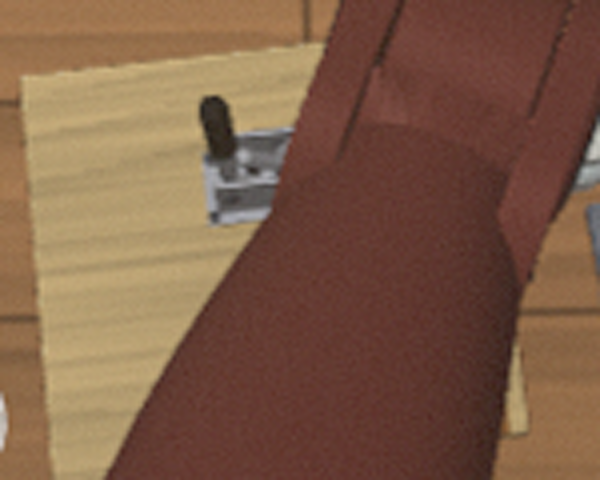

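The arm hides the tile here. The stall position (tile front at about x=0.085 in the jig frame) agrees with the bar seen at about 0.086. I'll press a touch more to confirm, then back off and look.

```bash
python3 -m inch '[[1,[-0.04,0,0],[0,0,0]],[1,[-0.04,0,0],[0,0,0]],[1,[-0.04,0,0],[0,0,0]]]' | grep -E 'ft|pos|clock'; python3 -m inch '[[1,[0.3,0,0],[0,0,0]],[1,[1,0,0],[0,0,0]],[1,[3,0,0],[0,0,0]],[1,[4,0,-4],[0,0,0]],[1,[6,0,-10],[0,0,0]],[1,[8,0,-16],[0,0,0]],[1,[8,6,-20],[0,0,0]],[1,[8,12,-20],[0,0,0]],[1,[8,15,-20],[0,0,0]],[1,[8,15,-20],[0,0,0]]]' | grep -E 'ft|pos|clock'; python3 - <<'E'
from h import *
from bench import r
o=r.get_obs();print(jig(o["tool_pos"]))
f=r.grab_frame("top")
cv2.imwrite('pics/t4.png',cv2.resize(f["image"][125:235,300:400,::-1],None,fx=5,fy=5,interpolation=cv2.INTER_CUBIC))
E
```

```text
clock: 7.82
tool_pos: [0.5439, -0.0701, 0.0244]
ft_force: [-8.6, -1.1, 4.1]
clock: 9.07
tool_pos: [0.4505, 0.0734, 0.225]
ft_force: [-0.6, -0.5, -0.1]
[-0.12506497  0.05321042  0.22495045]
```

View pics/t4.png

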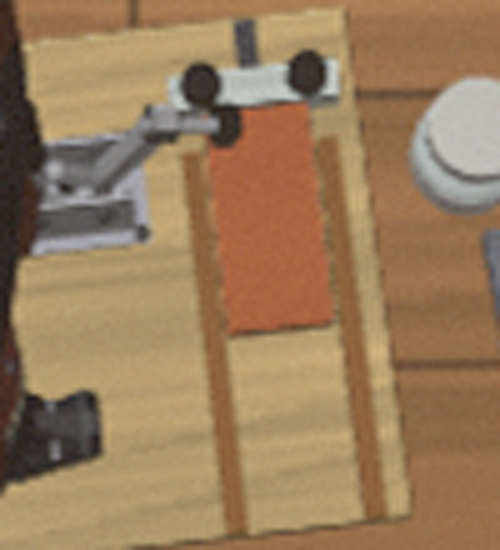

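The top crop shows the tile's far edge at about (255,105), flush under the bar, with no visible gap and the pad still raised at about (225,125). Next is the handle.

```bash
python3 - <<'E'
from h import *
from bench import r
o=r.get_obs();print(go(o,w(.045,-.011,.225),YAW+90),go(o,w(.045,-.011,.168),YAW+90),o["q"])
for t in np.arange(0,1.26,.1).tolist()+[1.15,1.2,1.25]:
    s=.105; P=np.array([.019,.063])+s*np.array([np.sin(t),np.cos(t)])+.009*np.array([-np.cos(t),np.sin(t)])
    print(round(t,2),np.round((P[0]-.011+.011)*100,2),np.round((.168-P[1])*100,2))  # tool x,z shift from (y=-.011,z=.168)
E
```

```text
([-16.99, -6.32, -0.01], [0.0, 0.1, 90.1]) ([-16.98, -6.32, 5.69], [0.0, 0.1, 90.1]) [-7.39547844e+00 -1.95266505e+01 -1.87773114e+01  9.06919748e+01
  4.32009633e-03 -1.31790478e+01]
0.0 1.0 0.0
0.1 2.05 -0.04
0.2 3.1 0.03
0.3 4.14 0.2
0.4 5.16 0.48
0.5 6.14 0.85
0.6 7.09 1.33
0.7 7.98 1.89
0.8 8.81 2.54
0.9 9.57 3.27
1.0 10.25 4.07
1.1 10.85 4.94
1.2 11.36 5.86
1.15 11.12 5.39
1.2 11.36 5.86
1.25 11.58 6.34
```

```bash
python3 -m inch '[[1,[-4,-6.3,0],[0,0,10]],[1,[-8,-6.3,0],[0,0,20]],[1,[-12,-6.3,0],[0,0,30]],[1,[-15,-6.3,0],[0,0,40]],[1,[-17,-6.3,0],[0,0,50]],[1,[-17,-6.3,0],[0,0,60]],[1,[-17,-6.3,0],[0,0,70]],[1,[-17,-6.3,0],[0,0,80]],[1,[-17,-6.3,0],[0,0,90.1]],[1,[-17,-6.3,0],[0,0,90.1]]]'; python3 -m inch '[[1,[0,0,2],[0,0,0]],[1,[0,0,4],[0,0,0]],[1,[0,0,5.7],[0,0,0]],[1,[0,0,5.7],[0,0,0]],[1,[0,0,5.7],[0,0,0]]]'; python3 - <<'E'
from h import *
from bench import r
o=r.get_obs();print(o["clock"],jig(o["tool_pos"]))
f=r.grab_frame("scene")
cv2.imwrite('pics/s5.png',cv2.resize(f["image"][150:300,220:400,::-1],None,fx=4,fy=4,interpolation=cv2.INTER_CUBIC))
E
```

```text
clock: 10.38
tool_pos: [0.6262, 0.024, 0.2242]
ee_rot: [-180.0, -0.0, 95.5]
ft_force: [0.6, 0.4, 0.3]
opening: -0.0
grasp_force: 0.0
clock: 11.0
tool_pos: [0.6264, 0.0254, 0.1681]
ee_rot: [180.0, 0.0, 95.6]
ft_force: [0.0, -0.6, -0.2]
opening: 0.0004
grasp_force: 0.0
11.0 [ 0.04518495 -0.01199957  0.16807143]
```

View pics/s5.png

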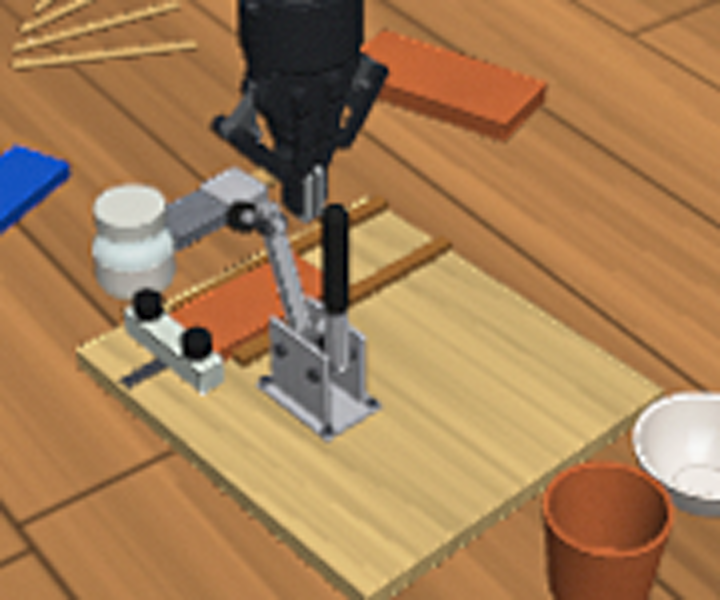

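The crop shows the fingertips at about (305,205), beside the upper grip at about (335,220), clear of the arm (240,215). Begin pushing.

```bash
python3 -m inch '[[1,[0.5,0,0],[0,0,0]],[1,[1.0,0,0],[0,0,0]],[1,[1.5,0,0],[0,0,0]],[1,[2.1,0,0],[0,0,0]],[1,[2.6,0,0],[0,0,0]],[1,[3.1,0,0],[0,0,0]],[1,[3.6,0,0.1],[0,0,0]],[1,[4.1,0,0.2],[0,0,0]],[1,[4.7,0,0.35],[0,0,0]],[1,[5.2,0,0.5],[0,0,0]]]'; python3 -m inch '[[1,[0.5,0,0.15],[0,0,0]],[1,[1.0,0,0.35],[0,0,0]],[1,[1.5,0,0.6],[0,0,0]],[1,[1.95,0,0.85],[0,0,0]],[1,[2.4,0,1.1],[0,0,0]],[1,[2.8,0,1.4],[0,0,0]],[1,[3.2,0,1.7],[0,0,0]]]'; python3 -c '
from h import *
from bench import r
o=r.get_obs();print(o["clock"],jig(o["tool_pos"]))'
```

```text
clock: 12.3
tool_pos: [0.621, 0.0777, 0.1623]
ee_rot: [-180.0, -0.0, 95.6]
ft_force: [-0.4, -0.3, -1.1]
opening: 0.0004
grasp_force: 0.2
clock: 13.18
tool_pos: [0.618, 0.1094, 0.1453]
ee_rot: [180.0, -0.0, 95.5]
ft_force: [-0.5, 0.4, 0.4]
opening: 0.0003
grasp_force: 0.2
13.175 [0.045235   0.07233112 0.14533526]
```

```bash
python3 -m inch '[[1,[0.25,0,0.15],[0,0,0]],[1,[0.5,0,0.3],[0,0,0]],[1,[0.75,0,0.5],[0,0,0]],[1,[1.0,0,0.75],[0,0,0]],[1,[1.25,0,1.0],[0,0,0]],[1,[1.25,0,1.0],[0,0,0]]]'; python3 - <<'E'
from h import *
from bench import r
o=r.get_obs();print(o["clock"],jig(o["tool_pos"]))
f=r.grab_frame("scene")
cv2.imwrite('pics/s6.png',cv2.resize(f["image"][150:300,220:400,::-1],None,fx=4,fy=4,interpolation=cv2.INTER_CUBIC))
E
```

```text
clock: 13.92
tool_pos: [0.6169, 0.1216, 0.1355]
ee_rot: [180.0, 0.0, 95.5]
ft_force: [-0.1, -1.4, 1.6]
opening: 0.0001
grasp_force: 1.1
13.925 [0.04529158 0.08462919 0.13553827]
```

View pics/s6.png

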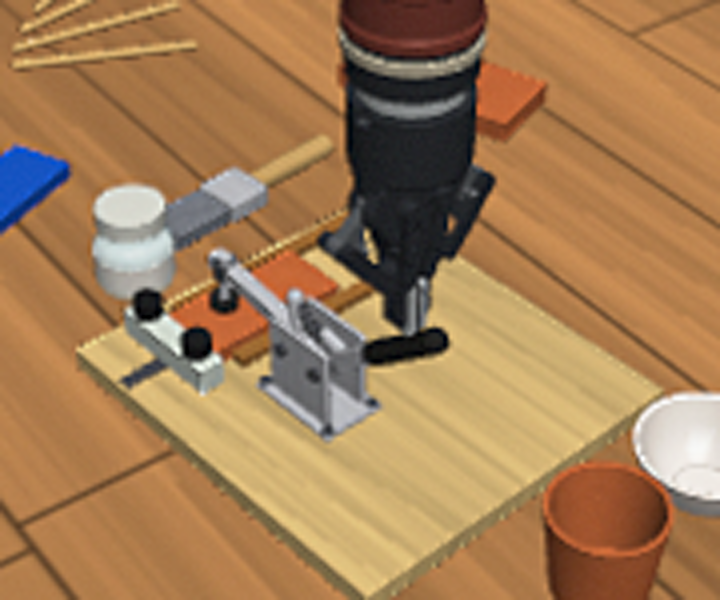

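The crop shows the fingertips on top of the grip at about (405,325), the handle well over, and the pad just meeting the tile at about (222,300). Continue slowly.

```bash
python3 -m inch '[[1,[0.25,0,0.27],[0,0,0]],[1,[0.5,0,0.57],[0,0,0]],[1,[0.7,0,0.83],[0,0,0]],[1,[0.9,0,1.1],[0,0,0]],[1,[1.1,0,1.38],[0,0,0]],[1,[1.28,0,1.67],[0,0,0]]]'; python3 -c '
from h import *
from bench import r
o=r.get_obs();print(o["clock"],jig(o["tool_pos"]))'
```

```text
clock: 14.72
tool_pos: [0.6157, 0.1346, 0.1192]
ee_rot: [180.0, -0.0, 95.5]
ft_force: [-2.2, -0.9, 6.4]
opening: -0.0004
grasp_force: 2.9
14.725 [0.04542879 0.0976521  0.11919904]
```

```bash
python3 -m inch '[[1,[0.07,0,0.13],[0,0,0]],[1,[0.14,0,0.25],[0,0,0]],[1,[0.2,0,0.35],[0,0,0]],[1,[0.27,0,0.45],[0,0,0]],[1,[0.33,0,0.55],[0,0,0]],[1,[0.33,0,0.55],[0,0,0]]]'; python3 -c '
from h import *
from bench import r
o=r.get_obs();print(o["clock"],jig(o["tool_pos"]))'
```

```text
clock: 15.48
tool_pos: [0.6153, 0.1378, 0.1132]
ee_rot: [180.0, -0.0, 95.6]
ft_force: [-0.1, -0.1, 3.1]
opening: 0.0001
grasp_force: 1.2
15.475 [0.04531678 0.10087329 0.1131618 ]
```

```bash
python3 -m inch '[[1,[0.05,0,0.1],[0,0,0]],[1,[0.1,0,0.2],[0,0,0]],[1,[0.15,0,0.3],[0,0,0]],[1,[0.15,0,0.3],[0,0,0]]]'; python3 -m inch '[[1,[0.05,0,0.1],[0,0,0]],[1,[0.08,0,0.2],[0,0,0]],[1,[0.08,0,0.2],[0,0,0]]]';python3 -c '
from h import *
from bench import r
o=r.get_obs();print(o["clock"],jig(o["tool_pos"]))'
```

```text
clock: 15.98
tool_pos: [0.615, 0.139, 0.11]
ee_rot: [-180.0, -0.0, 95.5]
ft_force: [0.5, 0.4, 1.8]
opening: -0.0006
grasp_force: 0.6
clock: 16.35
tool_pos: [0.6149, 0.1399, 0.108]
ee_rot: [-180.0, -0.0, 95.5]
ft_force: [0.8, 0.6, 0.7]
opening: 0.0
grasp_force: 0.2
16.35 [0.04512938 0.10299118 0.10803663]
```

```bash
python3 -m inch '[[1,[0.04,0,0.1],[0,0,0]],[1,[0.08,0,0.2],[0,0,0]],[1,[0.08,0,0.2],[0,0,0]]]'; python3 -m inch '[[1,[0.04,0,0.1],[0,0,0]],[1,[0.04,0,0.15],[0,0,0]],[1,[0.04,0,0.15],[0,0,0]]]'
```

```text
clock: 16.73
tool_pos: [0.6148, 0.1407, 0.1061]
ee_rot: [-180.0, -0.0, 95.5]
ft_force: [0.1, 0.2, -0.1]
opening: -0.0002
grasp_force: 0.0
clock: 17.1
tool_pos: [0.6149, 0.141, 0.1047]
ee_rot: [-180.0, -0.0, 95.5]
ft_force: [0.1, 0.2, 0.7]
opening: 0.0002
grasp_force: 0.0
```

The grip has moved away from the fingers, so the handle has snapped over. I'll feel gently for its stop.

```bash
python3 -m inch '[[1,[0,0,0.1],[0,0,0]],[1,[0,0,0.15],[0,0,0]],[1,[0,0,0.15],[0,0,0]]]'
```

```text
clock: 17.48
tool_pos: [0.6149, 0.141, 0.1033]
ee_rot: [-180.0, -0.0, 95.5]
ft_force: [-0.7, 0.1, -0.1]
opening: 0.0004
grasp_force: 0.0
```

Still free, so I'll lift away straight up, move clear and look.

```bash
python3 -m inch '[[1,[0,0,-1],[0,0,0]],[1,[0,0,-4],[0,0,0]],[1,[0,0,-9],[0,0,0]],[1,[0,0,-14],[0,0,0]],[1,[0,-6,-15],[0,0,0]],[1,[0,-12,-15],[0,0,0]],[1,[0,-16,-15],[0,0,0]],[1,[0,-16,-15],[0,0,0]],[1,[0,-16,-15],[0,0,0]]]'; python3 - <<'E'
from h import *
from bench import r
f=r.grab_frame("scene");g=r.grab_frame("top")
# expected grip end (129 mm) pixel for handle angles
for t in(1.0,1.1,1.15,1.2,1.25):
    P=w(.045,.019+.129*np.sin(t),.063+.129*np.cos(t));print(t,(proj(f,P)[0]-[220,150])*4)
A=cv2.resize(f["image"][150:300,220:400,::-1],None,fx=4,fy=4,interpolation=cv2.INTER_CUBIC)
cv2.imwrite('pics/s7.png',A)
B=cv2.resize(g["image"][120:240,250:400,::-1],None,fx=4,fy=4,interpolation=cv2.INTER_CUBIC);cv2.imwrite('pics/t7.png',B)
E
```

```text
clock: 18.6
tool_pos: [0.4563, 0.1255, 0.2541]
ee_rot: [179.9, 0.0, 95.5]
ft_force: [0.8, 0.5, -0.3]
opening: 0.0
grasp_force: 0.0
1.0 [451.2029871  358.84381682]
1.1 [457.90797523 377.88079878]
1.15 [460.74576405 387.28809354]
1.2 [463.23012953 396.58152414]
1.25 [465.35516119 405.73217067]
```

View pics/s7.png

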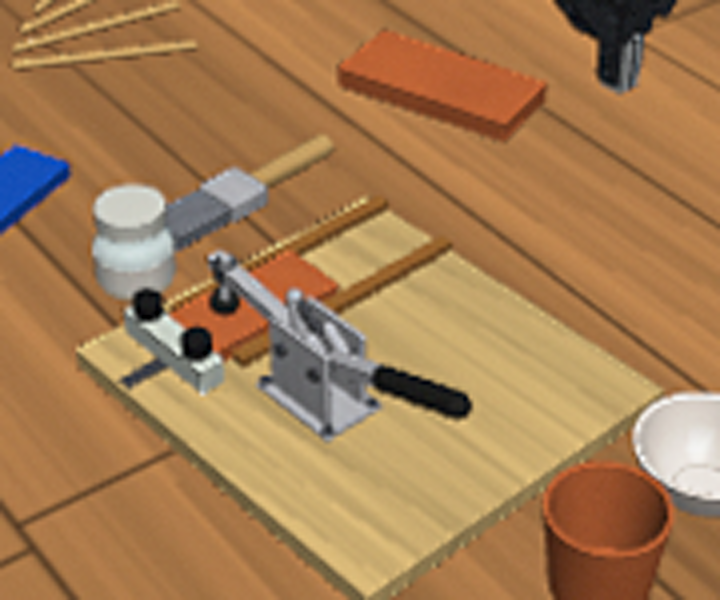

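The grip's end sits at about (468,403), matching the 1.25 rad prediction (465,406). The pad is down on the tile at about (222,300), the tile is at the bar, the bystanders are in place and the gripper is clear. Handing in.

```bash
python3 -c '
from bench import r
print(r.hand_in())'
```

```text
the job is handed in; nothing more can be done
None
```

The job is handed in, with no verdict returned: the tile is home against the stop bar (peak push felt about 9 N), the clamp handle looks fully down at about 1.25 rad with the pad on the tile, and the arm is clear with the jar, bowl, pot and brush untouched.

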